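Reset the bench power box behind its push-latch cover

TASK

The bench power box on the model-making bench has tripped. Press its push-latch cover with your fingertips so that it pops fully open, press the wide button inside all the way in (not the narrow one), then push the cover down again and press it until it latches shut and stays shut. Press gently, grip and lift nothing, and leave the bottles on and beside the box standing where they are.

Things in the scene. Friction and masses are not known exactly. Their poses are not given: they have to be found in the camera images.
- power_box: grey bench power box fixed to the bench, 200 mm (its x) by 270 mm (its y) by 55 mm high; origin at the centre of its underside, z up, its front (-x) faces the robot. Under the cover lies a well 156 mm wide (y), from 35 mm in front of the origin to 68 mm behind it, its floor 22 mm above the bench. The rest of the top is a flat deck 55 mm above the bench
- cover (a joint): push-latch cover of the box: a white flat plate 135 mm long, 160 mm wide, 6 mm thick, hinged along its far (+x) edge. Angle in rad: 0 = latched shut (level, top face 72 mm above the bench, underside 11 mm above the deck), growing as it swings up and back to 1.65 = fully open, just past upright. Pressed, it gives to a hard stop at -0.075 (10 mm at the free edge)
- cover_hinge (a point): middle of the hinge line, at the height of the plate's mid thickness, 69 mm above the bench and 75 mm behind the box's origin; axes as the box's (the hinge runs along y). Under the cover, 120 mm from the hinge line on the centre line, a small striker prong sticks 28 mm out of the plate's inner face
- cover_top (a point): point on the cover's outer face, on its centre line, 110 mm from the hinge line, 25 mm from the free edge; z along the outward normal, x towards the hinge. Latch: pressed past about -0.06 rad and let go, the shut cover springs fully open within 1 s. Pushed down from open (spring 1 to 3 N at the free edge) to the stop and let go, it rises to 0 and stays; pressed less, it reopens
- wide_button (a joint): wide round push button in the well, 36 mm across: m pressed, 0 = up, 0.006 = all the way in; springs back; 1.5 N to start and 5 N fully in
- wide_button_top (a point): centre of the wide button's top face, 40 mm above the bench when up (18 mm above the well's floor), z up. The two buttons stand side by side along the box's y, about 68 mm apart, 75 mm in front of the hinge line; which is left and which right varies
- narrow_button (a joint): narrow round push button in the well, 16 mm across, not to be pressed: m pressed, 0 = up, 0.006 = all the way in
- narrow_button_top (a point): centre of the narrow button's top face, 40 mm above the bench, z up
- paint_a: small round paint bottle with a white cap, 27 mm across and 56 mm tall, standing on the power box's left deck beside the cover; loose; origin at the centre of its underside
- paint_b: small round paint bottle with a white cap, 27 mm across and 56 mm tall, standing on the bench left of the box; loose; origin at the centre of its underside
- glue: white bottle with a black cap, 44 mm across and 110 mm tall, standing on the bench right of the box; loose; origin at the centre of its underside

How it is judged:
On the way, in this order (a step that is already met when the one before it is completed fails the run):
1. the cover has popped fully open (value of joint cover above 1.45 rad), for 0.2 s.
2. the wide button is pressed in while the cover is open (value of joint wide_button above 0.0048 m and value of joint cover above 1 rad), for 0.05 s.
At the end, for the whole second after the job is handed in: The cover is shut and held by its latch alone (within 0.03 rad of 0, at rest), after having been popped open and the wide button pressed; both buttons are up, and the three bottles stand upright within 30 mm of where they were (value of joint cover between -0.03 and 0.03 rad and velocity of joint cover between -0.05 and 0.05 rad/s and value of joint each of wide_button, narrow_button below 0.0015 m and not (distance of any of paint_a, paint_b, glue from where it was at the start of the episode above 0.03 m) and not (angle between any of paint_a, paint_b, glue's own z axis and vertical above 0.5 rad)); the robot touches nothing.
It fails at once if the narrow button is pressed in by more than half its travel (value of joint narrow_button above 0.003 m).
It fails at once if a bottle is lifted, or moved by more than 30 mm (distance of any of paint_a, paint_b, glue from where it was at the start of the episode above 0.03 m).
It fails at once if a bottle is tipped over (angle between any of paint_a, paint_b, glue's own z axis and vertical above 0.5 rad).
It fails at once if the cover is gripped or pressed with more than 40 N (contact force between the fingers and cover above 40 N).
It also fails if it takes over 56 s, if anything falls off the work surface, if the arm or the gripper's body presses on something with over 40 N, if the wrist force passes 120 N, or if a joint passes its speed limit or range.

ROBOT

A 6-joint arm with a two-finger parallel gripper is mounted at the origin on the work surface. World frame = base frame: x ahead of the robot, y to its left, z up, the work surface at z = 0. Lengths are in m, angles in rad, forces in N, time in s.
With the tool pointing down it reaches from about 0.3 to 0.825 m from the base axis. Payload 5.4 kg.
Tool frame: the origin (TCP) lies at the very end of the fingers, on their centre line; the grasp point (between the pads) lies 19 mm behind it; z points along the fingers, y is the line along which they close (so a half turn about z gives the same grasp; the last joint's range is limited). The gripper opens to 92 mm and grips with 3 to 60 N. Pads are 20 mm wide; open, the fingers measure 128 mm over their backs; the gripper's body (75 mm by 189 mm) begins 69 mm behind the grasp point.
Start: joints at [-0.21, 0.158, 1.597, -0, 1.386, -0.21], TCP at [0.575, -0, 0.215] pointing down, gripper open.
Joint ranges: [-2.91, 2.91], [-0.94, 2.29], [0.18, 2.7], [-1.29, 4.43], [0.17, 2.64], [-3, 3]. Speed limits (rad/s): [2.57, 2.57, 3.14, 3.14, 3.14, 3.14].

INTERFACE

Orientations are given as a unit quaternion [w, x, y, z].
In Python, from workcell import ctrl gives the robot as it stands. The module is installed in compiled form; this text tells all that it offers.
- The arm moves only by the tool carry_out, never from a script. Its argument "moves" is a list of rows, each a list of 5 numbers: the finger opening in mm, from 0 to 91.9, then the shift along the tool's x, y, z in units of 40 mm (1.0 is 40 mm), then the turn about the tool's z in degrees. In form: [[grip, dx, dy, dz, roll], ...]. A call has 1 to 20 rows; each row shifts and turns the commanded pose from where the row before left it, along the tool's axes as they then stand; what a row does not reach is not made up. A row lasts 1/12 s, in which the tool goes at most 41.7 mm and 7.16 degrees, less where a joint would pass 70% of its speed; a pose out of reach is approached as far as the arm can. A call is refused whole if a number of a shift passes 1 or a number of a turn 7.16, either way. A call with a gripper value outside its range is refused whole. The fingers move at their own pace and stop on an object; the grip force is fixed at half the most. Time passes only in rows, so rows that do not move let the fingers close. It gives the time, the measured TCP pose, the force, the opening and the grip force at its end, in the units of the state.
- ctrl.get_state(): the state, without advancing time (a new reading comes with each control period).
- ctrl.camera(name): name is "scene" or "side" or "wrist"; returns a dict with "pixels" (400x640x3 uint8, red, green, blue), "camera_matrix" (3x3 intrinsics, pixels), "k1" (the pictures are not rectified: a ray, as slopes to the right and down, at radius r is drawn at 1 + k1 r^2 times it, then the intrinsics apply), "extrinsics" (4x4, takes a point from world to camera coordinates). Camera axes: x right, y up, looking along -z (the intrinsics and any distortion apply to the point x, -y, -z); pixel columns grow to the right and rows downward; lengths in m; the calibration is good to about 2 mm. A picture is of the moment at which its call begins. There is no depth.
- ctrl.close_job(): hands the job in; it is judged then, once.
The state is a dict: "clock": time; "qpos": joint angles; "dq": joint speeds; "tau": joint torques, N m; "tcp_pos": TCP position; "orientation": TCP orientation; "contact_force": force on the tool from outside, world axes, zero at the start; "moment": the same for the moment, N m; "finger_gap": finger opening in m; "grasp_force": force on a finger pad.
Only numpy, scipy, OpenCV 4.12 (cv2) and the standard library are available. Lean on these libraries where they do the work, as an engineer would, in place of code of your own. Each camera call takes 0.05 s, during which the arm holds its last target. There are 200 camera calls.

## Working session

There is one attempt and no reset: what is moved stays moved. The work goes in short steps, Python scripts to look and compute and a tool call to move; the robot and the scene stay as the last step left them, time stands still between calls to the robot, and variables do not carry over. Pictures are saved under pics/ and viewed, at most 10 in all, crops included, and the job is handed in when it is done.

Besides the shell and the picture viewer there is one more tool, called after ">>>" as name(argument=value, ...), one argument or row to a line, values as JSON. carry_out: Moves the arm, as the interface text tells. Its arguments: {"type":"object","properties":{"moves":{"type":"array"}},"required":["moves"]}

```bash
mkdir -p pics
cat > h.py <<'E'
import numpy as np, cv2
from workcell import ctrl
def cam(n):
    c=ctrl.camera(n); return c
def save(c,f): cv2.imwrite('pics/'+f,c["pixels"][:,:,::-1])
def ray(c,u,v):
    K=np.array(c["camera_matrix"]);E=np.array(c["extrinsics"])
    d=cv2.undistortPoints(np.array([[[u,v]]],float),K,np.array([c["k1"],0,0,0.]))[0,0]
    R=E[:3,:3];o=-R.T@E[:3,3]
    return o,R.T@np.array([d[0],-d[1],-1.])
def onz(c,u,v,z):
    o,d=ray(c,u,v);return o+d*(z-o[2])/d[2]
def proj(c,p):
    K=np.array(c["camera_matrix"]);E=np.array(c["extrinsics"])
    q=E[:3,:3]@np.array(p,float)+E[:3,3];a,b=q[0]/-q[2],-q[1]/-q[2]
    s=1+c["k1"]*(a*a+b*b);return K[0,0]*a*s+K[0,2],K[1,1]*b*s+K[1,2]
E
python3 - <<'E'
from h import *
import pickle
C={n:cam(n) for n in("scene","side","wrist")}
pickle.dump(C,open('c0.pkl','wb'))
for n in C:
    save(C[n],n+'0.png');E=np.array(C[n]["extrinsics"]);print(n,(-E[:3,:3].T@E[:3,3]).round(3),(E[:3,:3].T@[0,0,-1]).round(2),C[n]["k1"])
print(ctrl.get_state())
E
```

```text
scene [0.88  0.298 0.834] [-0.38 -0.3  -0.87] -0.033416663539873374
side [ 0.461 -0.814  0.533] [ 0.08  0.88 -0.46] -0.11642142120051853
wrist [0.575 0.083 0.385] [-0.   -0.3  -0.96] -0.0028684298071058336
{'clock': 0.15, 'qpos': array([-2.10113192e-01,  1.58896125e-01,  1.59792561e+00, -2.88594545e-05,
        1.38624608e+00, -2.10072819e-01]), 'dq': array([ 0.00017789, -0.00010547, -0.00525736,  0.00181715,  0.00103514,
        0.00074129]), 'tau': array([ 3.99315013e-04, -3.85916662e+01, -3.22434962e+01,  7.02334754e-02,
        3.51220253e-02, -9.48688057e-05]), 'tcp_pos': array([5.74505698e-01, 6.73427104e-05, 2.13858398e-01]), 'orientation': array([-6.11135897e-04,  7.07118983e-01,  7.07094194e-01, -4.13212535e-04]), 'contact_force': array([ 0.65769985, -0.50614835, -1.11932046]), 'moment': array([-0.01346306,  0.03301684, -0.0266399 ]), 'grasp_force': 0.0, 'finger_gap': 0.09189393163621934}
```

View pics/scene0.png

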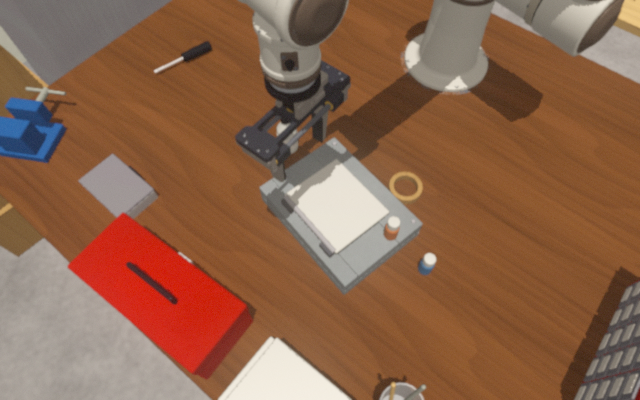

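View pics/wrist0.png

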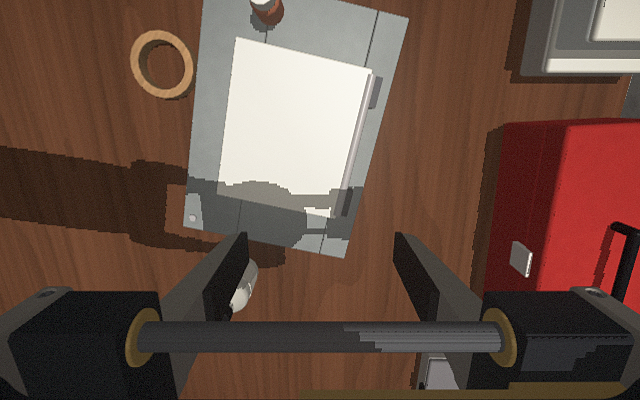

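The scene view shows the box at about (340,215), with paint_a at (393,226) and paint_b at (428,263). In the wrist view the white cover has corners near (235,37), (371,70) and (335,218), with the hinge on the right (+x). The glue is at about (243,285), under the left finger.

Run:
```python
from h import *
import pickle
C=pickle.load(open('c0.pkl','rb'));w=C['wrist'];s=C['scene']
P=lambda n,c,u,v,z:print(n,onz(c,u,v,z).round(4))
for n,u,v in(('nearL',235,37),('farL',371,70),('farR',335,218),('nearR',217,190)):P('plate '+n,w,u,v,.072)
for n,u,v in(('farL',409,17),('farR',345,258),('nearR',183,226)):P('box '+n,w,u,v,.055)
# plate mask in both views
for nm,c,(r0,r1,c0,c1) in(('wrist',w,(20,230,200,400)),('scene',s,(150,265,270,400))):
    im=c['pixels'].astype(int);m=((im.min(2)>190)&(im.max(2)-im.min(2)<40)).astype(np.uint8)
    k=np.zeros_like(m);k[r0:r1,c0:c1]=m[r0:r1,c0:c1]
    cs,_=cv2.findContours(k,0,2);g=max(cs,key=cv2.contourArea)
    q=cv2.approxPolyDP(g,6,True)[:,0]
    print(nm,[(tuple(x),onz(c,*x,.072)[:2].round(4)) for x in q.tolist()])
P('paintb cap',s,429,258,.056);P('painta cap',s,393,222,.111)
P('glue side?',w,243,285,.11)
im=s['pixels'][110:310,230:450,::-1];im2=cv2.resize(im,None,fx=2.6,fy=2.6)
im3=C['side']['pixels'][:,:,::-1]
cv2.imwrite('pics/side0.png',im3)
```

```text
plate nearL [0.4941 0.147  0.072 ]
plate farL [0.6241 0.1181 0.072 ]
plate farR [ 0.5912 -0.0358  0.072 ]
plate nearR [ 0.4617 -0.0031  0.072 ]
box farL [0.6616 0.1679 0.055 ]
box farR [ 0.6052 -0.0952  0.055 ]
box nearR [ 0.4101 -0.0525  0.055 ]
wrist [((236, 37), array([0.4951, 0.1469])), ((218, 180), array([0.4639, 0.0082])), ((268, 180), array([0.5181, 0.0082])), ((291, 193), array([ 0.5425, -0.0065])), ((339, 187), array([5.951e-01, 3.000e-04])), ((371, 69), array([0.6241, 0.1189]))]
scene [((341, 164), array([0.4648, 0.0108])), ((298, 205), array([0.5922, 0.0028])), ((336, 251), array([0.6226, 0.1193])), ((388, 211), array([0.4949, 0.1476]))]
paintb cap [0.5212 0.2604 0.056 ]
painta cap [0.5276 0.175  0.111 ]
glue side? [ 0.4923 -0.0976  0.11  ]
```

View pics/side0.png

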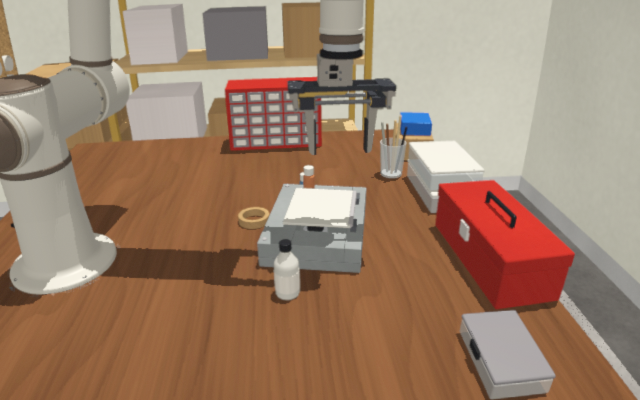

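The box fit holds: the far edge measures 269 mm against 270, the cover measures 157 x 133 mm, and both give a yaw of -12.1°. That puts the origin at about (0.536, 0.057). The side view shows the glue at (287,270), about 25 mm right of the box. Next I go above cover_top, close the fingers and turn the tool so its body lies along the hinge and the camera faces the robot.

>>> carry_out(
  moves=[
    [0,0.54,-0.615,0,0],
    [0,0.54,-0.615,0,0],
    [0,0.53,-0.615,0,0],
    [0,0,0,0,-7.09],
    [0,0,0,0,-7.09],
    [0,0,0,0,-7.09],
    [0,0,0,0,-7.09],
    [0,0,0,0,-7.09],
    [0,0,0,0,-7.09],
    [0,0,0,0,-7.09],
    [0,0,0,0,-7.09],
    [0,0,0,0,-7.09],
    [0,0,0,0,-7.09],
    [0,0,0,0,-7.09],
    [0,0,0,0.9,0],
    [0,0,0,0.9,0],
    [0,0,0,0.9,0],
    [0,0,0,0,0],
  ],
)

```text
clock: 1.65
tcp_pos: [0.4952, 0.065, 0.0993]
orientation: [-0.007, 0.105, 0.994, 0.0]
contact_force: [-0.9, 0.6, -0.9]
finger_gap: 0.0005
grasp_force: 0.0
```

Run:
```python
from h import *
from scipy.spatial.transform import Rotation as R
s=ctrl.get_state();q=s['orientation'];print(s['clock'],s['tcp_pos'],s['finger_gap'],s['contact_force'],s['qpos'].round(2))
M=R.from_quat(q,scalar_first=True).as_matrix();print(M.round(3))
print('to cover_top in tool units',M.T@(np.array([.5007,.0644,.072])-s['tcp_pos'])/.04)
c=cam('side');o=proj(c,[.5007,.0644,.072]);print(o)
s0=c['pixels'][150:310,200:440,::-1];cv2.imwrite('pics/s1.png',cv2.resize(s0,None,fx=3,fy=3))
```

```text
1.65 [0.4951517  0.06499762 0.09931986] 0.0005197183510630408 [-0.94110246  0.61666946 -0.92301324] [-0.11  0.1   1.9  -0.    1.15 -1.47]
[[-0.978  0.208 -0.014]
 [ 0.208  0.978  0.002]
 [ 0.014 -0.001 -1.   ]]
to cover_top in tool units [-0.14837644  0.01521335  0.68095527]
(np.float64(301.1324882222538), np.float64(204.20932096319115))
```

View pics/s1.png

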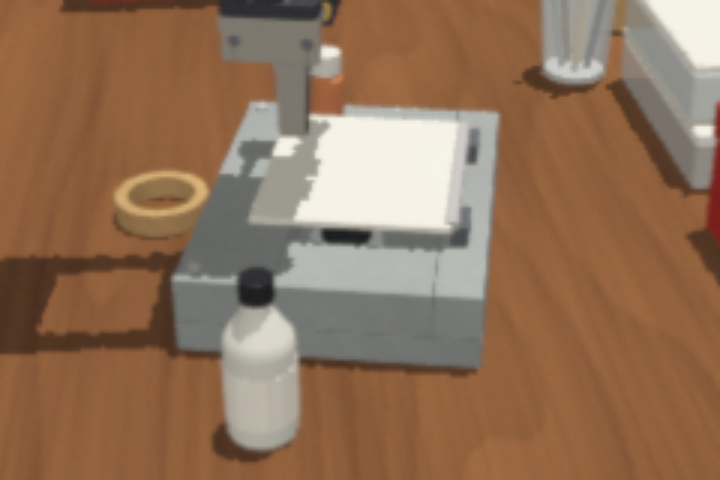

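The closed fingers are above the free edge, at about (295,130) in this crop, and clear of the bottles. Next I descend close to the plate.

>>> carry_out(
  moves=[
    [0,-0.13,0,0,0],
    [0,0,0,0.2,0],
    [0,0,0,0.2,0],
    [0,0,0,0.1,0],
    [0,0,0,0,0],
    [0,0,0,0,0],
  ],
)

```text
clock: 2.2
tcp_pos: [0.5063, 0.0633, 0.0867]
orientation: [-0.0, 0.105, 0.995, -0.0]
contact_force: [0.6, 0.9, -0.9]
finger_gap: 0.0004
grasp_force: 0.0
```

>>> carry_out(
  moves=[
    [0,0.15,0,0.15,0],
    [0,0,0,0.15,0],
    [0,0,0,0.08,0],
    [0,0,0,0.05,0],
    [0,0,0,0.05,0],
    [0,0,0,0,0],
  ],
)

```text
clock: 2.7
tcp_pos: [0.5, 0.0646, 0.067]
orientation: [-0.0, 0.105, 0.995, 0.0]
contact_force: [-0.4, 0.1, 1.5]
finger_gap: 0.0002
grasp_force: 0.6
```

>>> carry_out(
  moves=[
    [0,0,0,0.04,0],
    [0,0,0,0.03,0],
    [0,0,0,0.03,0],
    [0,0,0,0,0],
  ],
)

```text
clock: 3.03
tcp_pos: [0.5008, 0.0645, 0.0657]
orientation: [-0.0, 0.104, 0.995, -0.0]
contact_force: [-9.2, 1.3, 18.7]
finger_gap: 0.0004
grasp_force: 9.1
```

The force rose sharply, so the cover is at its stop. I release up and back.

>>> carry_out(
  moves=[
    [0,0.3,0,-0.7,0],
    [0,0.6,0,-0.8,0],
    [0,0.6,0,-0.8,0],
    [0,0.6,0,-0.8,0],
    [0,0,0,-0.9,0],
    [0,0,0,-0.6,0],
    [0,0,0,0,0],
    [0,0,0,0,0],
    [0,0,0,0,0],
    [0,0,0,0,0],
    [0,0,0,0,0],
    [0,0,0,0,0],
    [0,0,0,0,0],
    [0,0,0,0,0],
  ],
)

```text
clock: 4.2
tcp_pos: [0.4181, 0.082, 0.2469]
orientation: [-0.0, 0.105, 0.995, -0.0]
contact_force: [0.6, 0.1, -0.5]
finger_gap: 0.0001
grasp_force: 0.0
```

Run:
```python
from h import *
import pickle
C={n:cam(n) for n in("scene","wrist")};pickle.dump(C,open('c1.pkl','wb'))
a=cv2.resize(C['scene']['pixels'][110:310,230:450],(440,400));b=cv2.resize(C['wrist']['pixels'],(640,400))
cv2.imwrite('pics/o1.png',np.vstack([cv2.resize(a,(330,300)).repeat(1,0),]) [:,:,::-1]) if 0 else cv2.imwrite('pics/o1.png',np.hstack([cv2.resize(a,(320,291)),cv2.resize(b,(466,291))])[:,:,::-1])
print(ctrl.get_state()['tcp_pos'])
```

```text
[0.4182021  0.08200444 0.24722021]
```

View pics/o1.png

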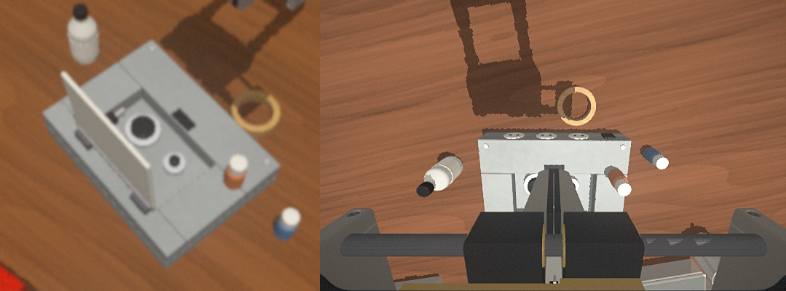

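The cover is fully open. In the crop the wide button is at (143,126), on the right (-y, glue side), and the narrow one is at (173,160) on the left.

Run:
```python
from h import *
import pickle
C=pickle.load(open('c1.pkl','rb'));c=C['scene']
im=c['pixels'];g=cv2.cvtColor(im,cv2.COLOR_RGB2GRAY)
r=g[180:235,310:375]
m=(r<75).astype(np.uint8);n,l,st,ce=cv2.connectedComponentsWithStats(m)
for i in range(1,n):
    if st[i,4]>15:
        u,v=ce[i]+[310,180];print(st[i],(u,v),onz(c,u,v,.04).round(4))
w=np.array([.5285,.024,.04]);print('expected px',proj(c,w),proj(c,[.5427,.0906,.04]))
print('manual',onz(c,328.3,196.6,.04),onz(c,349,220,.04))
from scipy.spatial.transform import Rotation as R
s=ctrl.get_state();M=R.from_quat(s['orientation'],scalar_first=True).as_matrix()
print((M.T@(w-s['tcp_pos'])/.04).round(3))
```

```text
[39  6 14 13 76] (np.float64(355.7105263157895), np.float64(191.8815789473684)) [0.4832 0.064  0.04  ]
[ 11  11  15  13 157] (np.float64(327.7770700636943), np.float64(196.96178343949043)) [0.5281 0.0262 0.04  ]
[37 38  6  5 21] (np.float64(349.6190476190476), np.float64(219.85714285714286)) [0.5423 0.0925 0.04  ]
expected px (np.float64(326.80869006684526), np.float64(196.4980964334324)) (np.float64(348.7462507839647), np.float64(219.4613798903133))
manual [0.52680211 0.02654275 0.04      ] [0.5433441  0.09171089 0.04      ]
[-3.001 -0.844  5.18 ]
```

The buttons measure 68 mm apart, as specified, and within 2 mm of where the box pose predicts. Moving over the wide one and down to just above it.

>>> carry_out(
  moves=[
    [0,-0.75,-0.21,0,0],
    [0,-0.75,-0.21,0,0],
    [0,-0.75,-0.2,0,0],
    [0,-0.75,-0.2,0,0],
    [0,0,0,0,0],
    [0,0,0,0.8,0],
    [0,0,0,0.8,0],
    [0,0,0,0.8,0],
    [0,0,0,0.8,0],
    [0,0,0,0.8,0],
    [0,0,0,0.5,0],
    [0,0,0,0.2,0],
    [0,0,0,0,0],
    [0,0,0,0,0],
  ],
)

```text
clock: 5.47
tcp_pos: [0.5292, 0.025, 0.0603]
orientation: [0.0, 0.105, 0.995, -0.0]
contact_force: [0.6, 0.3, -0.1]
finger_gap: 0.0001
grasp_force: 0.0
```

>>> carry_out(
  moves=[
    [0,0,0,0.2,0],
    [0,0,0,0.15,0],
    [0,0,0,0.1,0],
    [0,0,0,0.05,0],
    [0,0,0,0.05,0],
    [0,0,0,0.05,0],
    [0,0,0,0,0],
  ],
)

```text
clock: 6.05
tcp_pos: [0.5298, 0.0248, 0.0381]
orientation: [0.0, 0.104, 0.995, -0.0]
contact_force: [-6.7, 0.6, 18.9]
finger_gap: 0.0003
grasp_force: 9.5
```

19 N at z = 38 mm is higher than the stop should be (34 mm), so I'll look.

Run:
```python
from h import *
C={n:cam(n) for n in("scene","side")}
a=C['scene']['pixels'][60:300,210:450];b=C['side']['pixels'][60:310,200:440]
cv2.imwrite('pics/b1.png',np.hstack([cv2.resize(a,(400,400)),cv2.resize(b,(384,400))])[:,:,::-1])
print(ctrl.get_state())
```

```text
{'clock': 6.15, 'qpos': array([-1.81050165e-01,  2.56688597e-01,  1.86136789e+00, -2.57210519e-04,
        1.02240481e+00, -1.54246710e+00]), 'dq': array([ 0.00024305, -0.00062444,  0.0024042 , -0.00082963, -0.00222742,
        0.00151719]), 'tau': array([-5.67975920e-01, -2.88630581e+01, -2.30152166e+01,  9.83203528e-02,
       -2.01981112e+00, -4.10529028e-03]), 'tcp_pos': array([0.52983146, 0.02483231, 0.03813274]), 'orientation': array([ 5.55654544e-04,  1.04431937e-01,  9.94531869e-01, -1.52618582e-04]), 'contact_force': array([-7.13033321,  0.63852742, 18.10571996]), 'moment': array([ 0.21044891,  1.16693298, -0.04154849]), 'grasp_force': 9.501051018596627, 'finger_gap': 0.00017895116663774993}
```

View pics/b1.png

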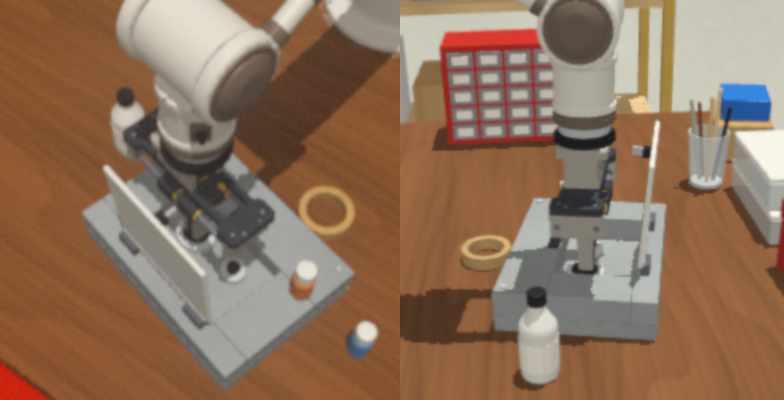

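The fingers sit on the wide button and touch nothing else. I'll back off in small steps and read force against height to learn the travel.

>>> carry_out(
  moves=[
    [0,0,0,-0.05,0],
    [0,0,0,0,0],
    [0,0,0,0,0],
  ],
)

```text
clock: 6.4
tcp_pos: [0.5297, 0.0248, 0.0384]
orientation: [0.001, 0.105, 0.995, -0.0]
contact_force: [0.4, -0.3, 6.2]
finger_gap: 0.0004
grasp_force: 3.2
```

>>> carry_out(
  moves=[
    [0,0,0,-0.05,0],
    [0,0,0,0,0],
    [0,0,0,0,0],
  ],
)

```text
clock: 6.65
tcp_pos: [0.5296, 0.0248, 0.0399]
orientation: [0.001, 0.105, 0.995, -0.0]
contact_force: [2.6, 0.0, 3.6]
finger_gap: 0.0003
grasp_force: 2.0
```

>>> carry_out(
  moves=[
    [0,0,0,-0.05,0],
    [0,0,0,0,0],
    [0,0,0,0,0],
  ],
)

```text
clock: 6.9
tcp_pos: [0.529, 0.0249, 0.0415]
orientation: [0.0, 0.105, 0.995, -0.0]
contact_force: [2.3, -0.6, 2.6]
finger_gap: 0.0004
grasp_force: 1.5
```

>>> carry_out(
  moves=[
    [0,0,0,-0.05,0],
    [0,0,0,0,0],
    [0,0,0,0,0],
  ],
)

```text
clock: 7.15
tcp_pos: [0.5284, 0.025, 0.0432]
orientation: [-0.0, 0.105, 0.995, -0.0]
contact_force: [2.1, -0.1, 2.5]
finger_gap: 0.0004
grasp_force: 1.0
```

>>> carry_out(
  moves=[
    [0,0,0,-0.05,0],
    [0,0,0,0,0],
    [0,0,0,0,0],
  ],
)

```text
clock: 7.4
tcp_pos: [0.5278, 0.0252, 0.0448]
orientation: [-0.001, 0.105, 0.995, 0.0]
contact_force: [0.6, -1.1, 0.6]
finger_gap: 0.0006
grasp_force: 0.0
```

Contact runs from about 44 to 38 mm at 2–6 N, then goes hard, so the button had its full 6 mm of travel and is now released. Next I go up, over the open cover, and down behind it.

>>> carry_out(
  moves=[
    [0,0,0,-0.9,0],
    [0,0,0,-0.9,0],
    [0,0,0,-0.9,0],
    [0,0,0,-0.9,0],
    [0,0,0,-0.9,0],
    [0,0,0,-0.6,0],
    [0,0,0,0,0],
    [0,-0.65,0.17,0,0],
    [0,-0.65,0.17,0,0],
    [0,-0.65,0.17,0,0],
    [0,-0.65,0.17,0,0],
    [0,-0.65,0.17,0,0],
    [0,0,0,0,0],
    [0,0,0,0,0],
  ],
)

```text
clock: 8.57
tcp_pos: [0.6624, 0.0313, 0.2465]
orientation: [-0.002, 0.105, 0.995, 0.0]
contact_force: [-0.7, 0.1, 0.9]
finger_gap: 0.0003
grasp_force: 0.0
```

Run:
```python
from h import *
s=ctrl.get_state();d=s['tcp_pos'][:2]-[.5356,.0573]
print(s['clock'],s['tcp_pos'],d@[.978,-.209],d@[.209,.978],s['contact_force'])
c=cam('side');cv2.imwrite('pics/b2.png',cv2.resize(c['pixels'][60:310,200:440],(480,500))[:,:,::-1])
```

```text
8.5667 [0.6623729  0.03129758 0.24650896] 0.12941839779512862 0.0010651700340076758 [-0.68735689  0.14081472  0.88128343]
```

View pics/b2.png

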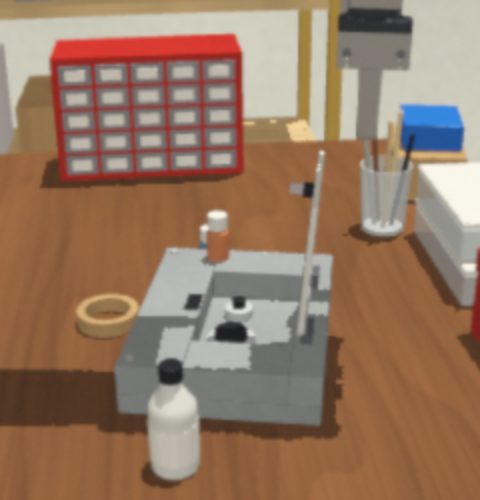

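The fingers are behind the open cover with clearance (cover at (315,240), fingers at (370,110)), and the bottles are standing. Descend, then start the push along the arc.

>>> carry_out(
  moves=[
    [0,0,0,0.6,0],
    [0,0,0,0.6,0],
    [0,0,0,0.55,0],
    [0,0,0,0,0],
    [0,0.3,0,0,0],
    [0,0.3,0,0,0],
    [0,0.2,0,0,0],
    [0,0.2,0,0,0],
    [0,0.22,0.0,0.01,0],
    [0,0.23,0,0.02,0],
    [0,0,0,0,0],
  ],
)

```text
clock: 9.53
tcp_pos: [0.6054, 0.0436, 0.1793]
orientation: [0.0, 0.104, 0.995, 0.0]
contact_force: [-0.4, -0.2, 1.1]
finger_gap: 0.0003
grasp_force: 0.4
```

>>> carry_out(
  moves=[
    [0,0.25,0,0.1,0],
    [0,0.25,0,0.1,0],
    [0,0.24,0,0.12,0],
    [0,0.24,0,0.12,0],
    [0,0.21,0,0.16,0],
    [0,0.21,0,0.16,0],
    [0,0.18,0,0.2,0],
    [0,0.17,0,0.2,0],
    [0,0.13,0,0.23,0],
    [0,0.13,0,0.23,0],
    [0,0,0,0,0],
  ],
)

```text
clock: 10.45
tcp_pos: [0.5256, 0.0603, 0.1111]
orientation: [-0.002, 0.105, 0.995, 0.0]
contact_force: [0.4, 0.7, 0.6]
finger_gap: 0.0006
grasp_force: 0.4
```

>>> carry_out(
  moves=[
    [0,0.09,0,0.24,0],
    [0,0.08,0,0.24,0],
    [0,0.05,0,0.2,0],
    [0,0.05,0,0.15,0],
    [0,0.1,0,0.1,0],
    [0,0,0,0.08,0],
    [0,0,0,0.03,0],
    [0,0,0,0,0],
  ],
)

```text
clock: 11.12
tcp_pos: [0.5125, 0.0632, 0.0714]
orientation: [-0.001, 0.105, 0.995, 0.0]
contact_force: [-1.4, -0.2, 1.7]
finger_gap: 0.0
grasp_force: 0.7
```

>>> carry_out(
  moves=[
    [0,0.1,0,0.05,0],
    [0,0.1,0,0.05,0],
    [0,0,0,0.05,0],
    [0,0,0,0.03,0],
    [0,0,0,0,0],
  ],
)

```text
clock: 11.53
tcp_pos: [0.5053, 0.0649, 0.0658]
orientation: [-0.0, 0.104, 0.995, 0.0]
contact_force: [-4.5, -0.4, 10.7]
finger_gap: 0.0006
grasp_force: 5.5
```

>>> carry_out(
  moves=[
    [0,0,0,0.03,0],
    [0,0,0,0.02,0],
    [0,0,0,0,0],
  ],
)

```text
clock: 11.78
tcp_pos: [0.5055, 0.0648, 0.0656]
orientation: [-0.001, 0.104, 0.995, -0.0]
contact_force: [-10.0, 0.2, 24.7]
finger_gap: 0.0006
grasp_force: 12.5
```

Hard stop reached at about 25 N. I lift slowly at first, then clear, and look.

>>> carry_out(
  moves=[
    [0,0,0,-0.1,0],
    [0,0,0,-0.1,0],
    [0,0,0,-0.1,0],
    [0,0,0,-0.1,0],
    [0,0,0,-0.2,0],
    [0,0.3,0,-0.6,0],
    [0,0.5,0,-0.8,0],
    [0,0.5,0,-0.8,0],
    [0,0.5,0,-0.8,0],
    [0,0,0,0,0],
    [0,0,0,0,0],
    [0,0,0,0,0],
    [0,0,0,0,0],
    [0,0,0,0,0],
    [0,0,0,0,0],
  ],
)

```text
clock: 13.03
tcp_pos: [0.4344, 0.0796, 0.2053]
orientation: [-0.001, 0.105, 0.994, -0.0]
contact_force: [-0.5, -0.6, 0.4]
finger_gap: 0.0004
grasp_force: 0.0
```

Run:
```python
from h import *
C={n:cam(n) for n in("scene","side")}
a=C['scene']['pixels'][60:300,210:450];b=C['side']['pixels'][60:310,200:440]
cv2.imwrite('pics/e1.png',np.hstack([cv2.resize(a,(400,400)),cv2.resize(b,(384,400))])[:,:,::-1])
s=ctrl.get_state();print(s['clock'],s['tcp_pos'],s['contact_force'])
```

```text
13.1333 [0.43466435 0.07963231 0.20572963] [ 0.20019774 -0.42921756 -0.1616169 ]
```

View pics/e1.png

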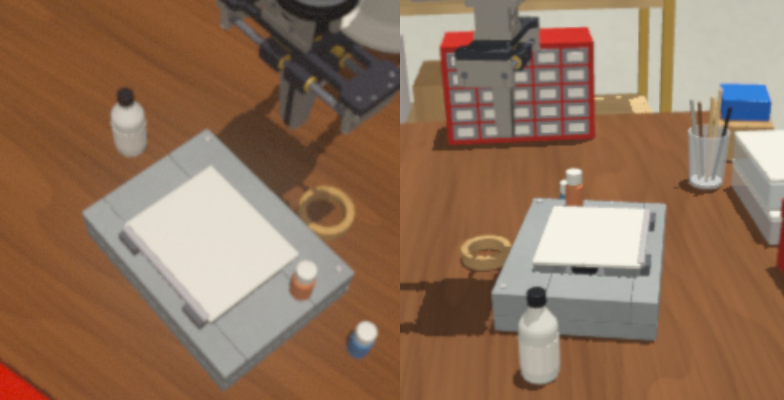

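The cover lies level and shut more than a second after release. The bottles stand in place and the robot touches nothing.

```bash
python3 -c "
from workcell import ctrl
print(ctrl.close_job())"
```

```text
the job is handed in; nothing more can be done
None
```

The cover was popped open, the wide button pressed all the way in, and the cover latched shut again with the bottles standing where they were; I handed the job in at about 13 s (no verdict was returned).

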